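# Count three mixing balls into a jar with the indexing dispenser

### The arm

A 6-joint arm with a two-finger parallel gripper is mounted at the origin on a cart in front of the work surface, level with it; the furniture and walls round the work are solid. World frame = base frame: x ahead of the robot, y to its left, z up, the work surface at z = 0. Lengths are in m, angles in rad, forces in N, time in s.
With the tool pointing down it reaches from about 0.35 to 0.8 m from the base axis. Payload 7.3 kg.
Tool frame: the origin (TCP) lies between the finger pads, 19 mm behind the fingertips; this is the grasp point; z points along the fingers, y is the line along which they close (so a half turn about z gives the same grasp; the last joint's range is limited). The gripper opens to 85 mm and grips with 20 to 120 N. Pads are 22 mm wide; open, the fingers measure 114 mm over their backs; the gripper's body (76 mm by 85 mm) begins 54 mm behind the grasp point. The pads swing forward as they close: fully open they stand 13 mm farther back than shut.
Start: joints at [-1.333, 0.342, 1.524, -0, 1.275, -0.146], TCP at [0.197, -0.487, 0.25] pointing down, gripper open.
Joint ranges: [-2.53, 2.53], [-0.77, 2.02], [0.04, 2.7], [-1, 4.14], [0.28, 2.66], [-3.11, 3.11]. Speed limits (rad/s): [2.57, 2.57, 3.14, 3.14, 3.14, 3.14].

### API

Orientations are given as a unit quaternion [x, y, z, w].
In Python, from workcell import reach, move_straight, movej, command_gripper, hold, solve_ik, read_state, get_image, camera_model, PlanningError, finish_job, search_frame, masks_of gives the robot as it stands. Calls block until the motion is done:
- reach(position, orientation): joint-space move of the TCP to a pose.
- move_straight(position, orientation=None, speed=0.15, max_force=None): straight line of the TCP; orientation=None keeps the orientation; speed is the mean speed in m/s. With max_force (N) it stops when the force on the tool has changed by that much, and returns True; else False.
- movej(angles): joint-space move.
- command_gripper(opening, force=None): finger opening in m; force is the grip in N (None keeps the last); returns when the fingers have stopped.
- hold(seconds).
- solve_ik(position, orientation): joint angles nearest the present ones, or None.
- read_state(): the state.
- get_image(name): name is "side" or "top"; returns (picture, depth): 384x512x3 uint8, red, green, blue; 384x512 float32, m along the optical axis (not along the pixel's ray), 0 where there is no reading.
- camera_model(name): a dict with "K" (3x3 intrinsics, pixels), "R" (3x3) and "t" (3): a world point X has camera coordinates R X + t. Camera axes: x right, y down, z forward; pixel columns grow to the right and rows downward; lengths in m; the calibration is good to about 2 mm. A picture is of the moment at which its call begins. camera_model takes no time and is no camera call.
A pose or a line that the arm cannot do raises PlanningError and nothing moves.
- finish_job(): hands the job in; it is judged then, once.
Trained networks look in the newest picture that a camera, given by its name, has taken for a name from the list of things; names that differ only in an ending like _2 or _b are one class to them, and where a whole thing is asked for, a point or a joint stands for the part that bears it (a point fixed in the world has none). Each returns a list of dicts, best first, with "confidence" (0 to 1); they miss things now and then, are a little off and sometimes report something else, mostly with a low value. They report only what shows in the picture. A call takes as long as a camera call.
- search_frame(name, camera): "rect" ([left, top, right, bottom] in pixels, round what is visible of it).
- masks_of(name, camera): "mask" (384x512 bool, what is visible of it) and "rect" ([left, top, right, bottom] in pixels, round what is visible of it).
The state is a dict: "time_s": time; "joint_positions": joint angles; "dq": joint speeds; "tau": joint torques, N m; "eef_pos": TCP position; "eef_rot": TCP orientation; "contact_force": force on the tool from outside, world axes, zero at the start; "torque": the same for the moment, N m; "grip_width": finger opening in m; "grip_force": force on a finger pad.
Only numpy, scipy, OpenCV 4.12 (cv2) and the standard library are available. Lean on these libraries where they do the work, as an engineer would, in place of code of your own. Each camera call takes 0.05 s, during which the arm holds its last target. There are 200 camera calls.

### The job

Stand the open mixing jar mouth up on the ball dispenser's foot plate, against its two stop pins under the end of the chute, and let go of it. Then turn the dispenser's knob clockwise, counting the clicks, to the third stop, so that exactly three steel balls run into the jar and the rest stay in the rotor. The rotor is sprung and runs back if let go: finish with the knob still gripped and held at the third stop, and leave the other things on the desk where they are.

Things in the scene. Friction and masses are not known exactly. Their poses are not given: they have to be found in the camera images.
- mixing_jar: the jar: empty, open, white plastic, round, straight-sided, 60 mm outside diameter, 45 mm high, walls and floor 3 to 4 mm, mouth 54 mm, 60 to 130 g, loose, standing mouth up on the desk; grasp it across its diameter from above. Origin: centre of its underside, z up through the mouth.
- ball_dispenser: fixed ball dispenser: aluminium foot plate 262 x 124 x 5 mm, from 186 mm before the origin to 76 mm behind; grey housing; white 15-pocket rotor under a square clear cover (top at 132 mm, screws 135); knob on top. Origin: on the desk under the knob's axis; -x is its front, where a 24 mm wide steel chute slopes out, its lip 125 mm before the axis and 66 mm high (underside 63, walls 78).
- jar_spot (a point): where the centre of the jar's underside belongs: on top of the foot plate (5 mm above the desk), 143 mm in front of the knob's axis, 18 mm in front of the chute's lip, which overhangs the jar's back rim: come in low from the front. Two stop pins (6 mm thick, 14 mm high) stand 25 mm behind this point, 21 mm to either side, just clear of the jar. Up to 13 mm off is good enough.
- index_knob: black bar knob on the rotor: 48 mm long (its x), 14 mm thick (its y), 36 mm high, from 154 to 190 mm above the desk; a white line on top marks its pointing end, along its -x (to the dispenser's front at home). Grip it across the 14 mm from above, TCP about 18 mm below its top, with about 40 N, and turn the gripper. Keep the fingertips above 148 mm. Origin: on the desk, on the axis.
- knob_top (a point): centre of the knob's top face, on its axis, 190 mm above the desk.
- rotor (a joint): rotor and knob angle, rad: 0 at home (start), growing clockwise from above. A sprung plunger clicks every 24 deg: stops at 0.419, 0.838, 1.257 (third), 1.676, end 2.094; pips on the cover mark the pointing end's places. Just short of each stop (0.07 rad) a ball drops; it runs to the jar within 2 s. Turning takes 0.05 to 0.15 N m; the return spring beats the clicks: let go, it runs home.
- ball_1_center (a point): centre of a steel mixing ball, 14 mm, 11 g, loose in the rotor's pocket number 1: it drops at stop 1.
- ball_2_center (a point): centre of a steel mixing ball, 14 mm, 11 g, loose in the rotor's pocket number 2: it drops at stop 2.
- ball_3_center (a point): centre of a steel mixing ball, 14 mm, 11 g, loose in the rotor's pocket number 3: it drops at stop 3.
- ball_4_center (a point): centre of a steel mixing ball, 14 mm, 11 g, loose in the rotor's pocket number 4: it drops at stop 4.
- ball_5_center (a point): centre of a steel mixing ball, 14 mm, 11 g, loose in the rotor's pocket number 5: it drops at stop 5.
- packing_tape: a roll of brown packing tape lying flat, 104 mm across, 48 mm high. A bystander, loose; leave it alone. Origin: centre of its underside.
- stapler: a desk stapler, 145 x 36 x 59 mm. A bystander, loose; leave it alone. Origin: centre of its underside.
- rubber_stamp: a rubber stamp with a turned upright handle, 27 x 55 x 76 mm. A bystander, loose; leave it alone. Origin: centre of its underside.
- clip_tin: a closed flat tin, 62 x 92 x 27 mm. A bystander, loose; leave it alone. Origin: centre of its underside.

How it is judged:
On the way, in this order (a step that is already met when the one before it is completed fails the run):
1. the jar stands upright at the jar spot, released, before the knob has been turned (horizontal distance between mixing_jar and jar_spot below 0.013 m and z of mixing_jar in the frame of jar_spot between -0.003 and 0.004 m and angle between mixing_jar's own z axis and vertical below 0.1 rad and contact force between the fingers and mixing_jar below 0.2 N and value of joint rotor below 0.15 rad), for 0.2 s.
2. turning to the first stop: the first ball has dropped, the second is still in the rotor (z of ball_1_center in the frame of ball_dispenser below 0.1 m and z of ball_2_center in the frame of ball_dispenser above 0.109 m), for 0.02 s.
3. the knob is at the third stop and three balls are in the jar (horizontal distance between each of ball_1_center, ball_2_center, ball_3_center and mixing_jar below 0.026 m and z of ball_1_center in the frame of mixing_jar between 0 and 0.04 m and z of ball_2_center in the frame of mixing_jar between 0 and 0.04 m and z of ball_3_center in the frame of mixing_jar between 0 and 0.04 m and value of joint rotor between 1.14664 and 1.36664 rad), for 0.2 s.
At the end, for the whole second after the job is handed in: The jar stands upright within 13 mm of the jar spot and is not touched; balls 1 to 3 lie in it, balls 4 and 5 are still in the rotor; the fingers grip the knob (over 3 N) and hold the rotor still within 0.11 rad of the third stop (1.257 rad) (all of step 3 and horizontal distance between mixing_jar and jar_spot below 0.013 m and z of mixing_jar in the frame of jar_spot between -0.003 and 0.004 m and angle between mixing_jar's own z axis and vertical below 0.1 rad and contact force between the fingers and mixing_jar below 0.2 N and z of each of ball_4_center, ball_5_center in the frame of ball_dispenser above 0.109 m and velocity of joint rotor between -0.1 and 0.1 rad/s and contact force between the fingers and index_knob above 3 N); the arm keeps its last pose, push and grip.
It fails at once if a fourth ball leaves the rotor (not (z of ball_4_center in the frame of ball_dispenser above 0.109 m)).
It fails at once if a bystander is moved by more than 30 mm (distance of any of packing_tape, stapler, rubber_stamp, clip_tin from where it was at the start of the episode above 0.03 m).
It also fails if it takes over 58 s, if anything falls off the work surface, if the arm or the gripper's body presses on something with over 40 N, if the wrist force passes 120 N, or if a joint passes its speed limit or range.

## Working session

There is one attempt and no reset: what is moved stays moved. The work goes in short steps, each a Python script; the robot and the scene stay as the last script left them, time stands still between calls to the robot, and variables do not carry over. Pictures are saved under pics/ and viewed, at most 10 in all, crops included, and the job is handed in when it is done.

```bash
mkdir -p pics
cat > h.py <<'E'
import numpy as np, cv2
from workcell import *
def cloud(cam,depth):
    c=camera_model(cam);K,R,t=map(np.array,(c["K"],c["R"],c["t"]))
    v,u=np.mgrid[:384,:512]
    p=np.stack([(u-K[0,2])/K[0,0]*depth,(v-K[1,2])/K[1,1]*depth,depth],-1)
    return (p-t)@R
def proj(cam,X):
    c=camera_model(cam);K,R,t=map(np.array,(c["K"],c["R"],c["t"]))
    p=K@(R@np.array(X)+t);return p[:2]/p[2]
E
python3 - <<'E'
from h import *
ims=[]
for cam in("top","side"):
    im,d=get_image(cam);np.savez(f"pics/{cam}0.npz",im=im,d=d);ims.append(im)
    P=cloud(cam,d)
    for n in["mixing_jar","ball_dispenser","index_knob","packing_tape","stapler","rubber_stamp","clip_tin"]:
        for m in masks_of(n,cam)[:2]:
            k=m["mask"]&(d>0);q=P[k]
            print(cam,n,round(m["confidence"],2),m["rect"],k.sum(),np.round(np.median(q,0),3),np.round(np.percentile(q,2,0),3),np.round(np.percentile(q,98,0),3))
    cv2.imwrite(f"pics/{cam}0.png",cv2.resize(im[...,::-1],(800,600)))
print(read_state()["time_s"],read_state()["eef_rot"])
E
```

```text
top mixing_jar 0.68 [184.8, 201.2, 210.3, 222.6] 395 [0.519 0.236 0.005] [ 0.49   0.204 -0.002] [0.545 0.266 0.047]
top ball_dispenser 0.93 [239.7, 134.5, 304.4, 233.9] 4440 [0.599 0.012 0.129] [ 0.469 -0.06   0.   ] [0.711 0.093 0.186]
top index_knob 0.81 [263.1, 145.6, 279.3, 167.6] 281 [0.643 0.027 0.144] [0.621 0.003 0.131] [0.667 0.048 0.193]
top packing_tape 0.65 [341.1, 192.6, 377.4, 227.8] 674 [ 0.519 -0.234  0.046] [ 0.47  -0.274  0.005] [ 0.563 -0.176  0.053]
top stapler 0.71 [126.5, 206.0, 144.5, 256.9] 708 [0.455 0.413 0.044] [0.389 0.4   0.002] [0.527 0.431 0.06 ]
top rubber_stamp 0.71 [343.1, 164.4, 359.5, 177.9] 150 [ 0.632 -0.201  0.019] [ 0.621 -0.227  0.007] [ 0.645 -0.181  0.077]
top clip_tin 0.9 [314.6, 129.3, 354.1, 161.0] 701 [ 0.711 -0.17   0.027] [ 0.675 -0.217  0.003] [ 0.747 -0.123  0.032]
side mixing_jar 0.57 [209.3, 185.8, 225.2, 207.3] 292 [0.518 0.21  0.031] [0.491 0.197 0.004] [0.545 0.261 0.047]
side ball_dispenser 0.64 [205.2, 175.1, 298.9, 256.7] 4001 [ 0.617 -0.019  0.07 ] [ 0.476 -0.065  0.003] [0.716 0.061 0.176]
side index_knob 0.56 [249.0, 171.2, 286.5, 209.5] 437 [0.642 0.012 0.142] [ 0.587 -0.043  0.111] [0.677 0.076 0.192]
side packing_tape 0.71 [222.8, 260.8, 264.7, 302.0] 1407 [ 0.517 -0.252  0.035] [ 0.468 -0.282  0.002] [ 0.564 -0.186  0.051]
side stapler 0.92 [174.1, 166.8, 212.4, 186.7] 508 [0.459 0.41  0.013] [ 0.396  0.394 -0.001] [0.523 0.471 0.058]
side rubber_stamp 0.49 [277.4, 247.1, 289.4, 280.0] 264 [ 0.632 -0.217  0.036] [ 0.621 -0.234 -0.018] [ 0.647 -0.158  0.078]
side clip_tin 0.53 [205.9, 175.0, 298.9, 257.2] 4180 [ 0.617 -0.018  0.067] [ 0.474 -0.066  0.003] [0.719 0.071 0.176]
0.8 [9.81645657e-01 1.90713922e-01 3.03106819e-06 5.67617622e-05]
```

View pics/top0.png

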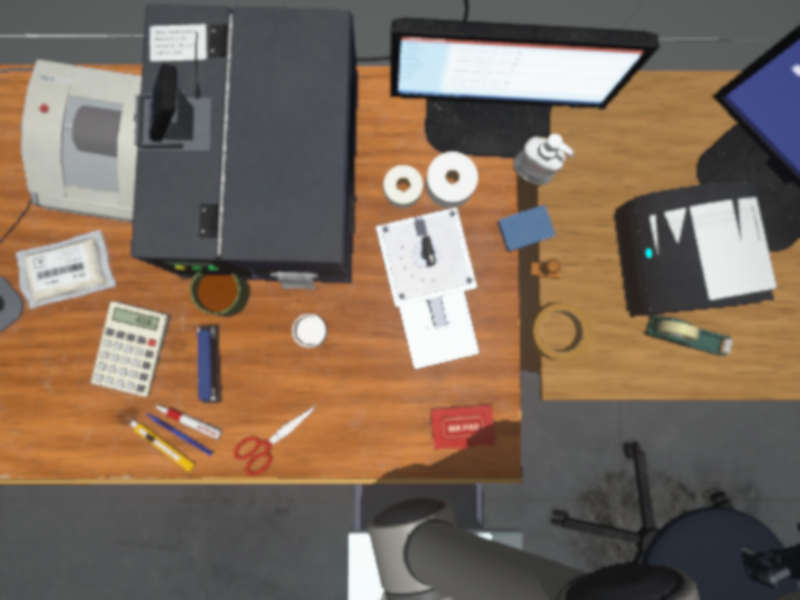

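View pics/side0.png

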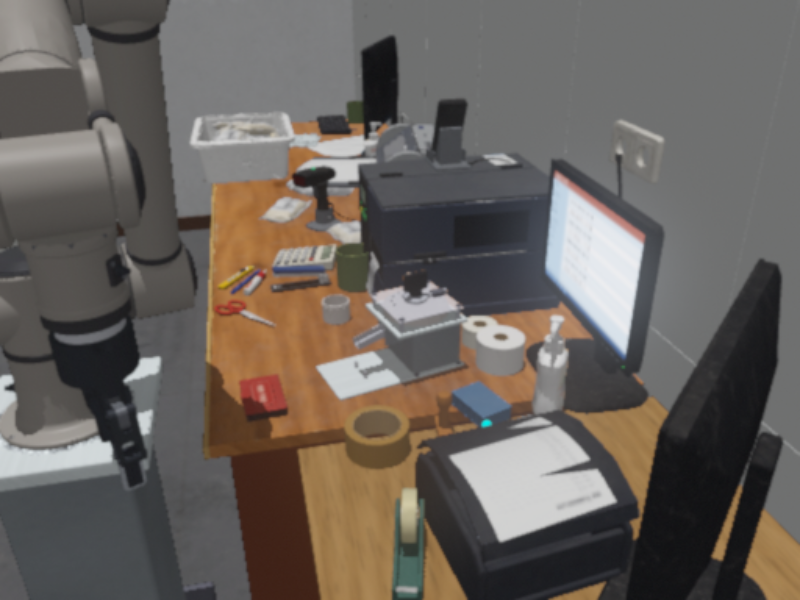

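```bash
cat > m.py <<'E'
from h import *
f=np.load("pics/top0.npz");im,d=f["im"],f["d"];P=cloud("top",d)
hsv=cv2.cvtColor(im,cv2.COLOR_RGB2HSV)
box=lambda x0,x1,y0,y1:(P[...,0]>x0)&(P[...,0]<x1)&(P[...,1]>y0)&(P[...,1]<y1)&(d>0)
B=box(.43,.78,-.1,.13)
# knob top
k=B&(P[...,2]>.165);print("knob",k.sum(),P[k].mean(0),np.median(P[k],0))
r=cv2.minAreaRect(P[k][:,:2].astype(np.float32)*1000);print(r)
# cover
k=B&(P[...,2]>.12)&(P[...,2]<.142);r=cv2.minAreaRect(P[k][:,:2].astype(np.float32)*1000);print("cover",r,np.median(P[k][:,2]))
# plate: intersect with z=.005 using white colour
k=B&(hsv[...,1]<60)&(hsv[...,2]>120)&(abs(P[...,2]-.005)<.012)
n,l,s,c=cv2.connectedComponentsWithStats(k.astype(np.uint8));i=1+np.argmax(s[1:,4]);k=l==i
q=P[k];print("plate",s[i],np.median(q[:,2]));r=cv2.minAreaRect(q[:,:2].astype(np.float32)*1000);print(r,cv2.boxPoints(r).tolist())
# jar rim
J=box(.46,.58,.18,.30)&(hsv[...,1]<60)&(hsv[...,2]>110)
q=P[J];print("jar",J.sum(),np.percentile(q[:,2],[5,50,95]));rim=q[q[:,2]>.03]
print(len(rim),cv2.minEnclosingCircle(rim[:,:2].astype(np.float32)*1000),rim.mean(0))
rc=J.astype(np.uint8);print(cv2.minAreaRect(np.argwhere(J)[:,::-1].astype(np.float32)),proj("top",[.52,.236,.045]))
# crops
a=cv2.resize(im[110:250,170:320,::-1],None,fx=5,fy=4.2857 if 0 else 5*.8,interpolation=cv2.INTER_CUBIC)
cv2.imwrite("pics/crop.png",cv2.resize(im[120:245,220:320,::-1],(480,600),interpolation=cv2.INTER_CUBIC))
E
python3 m.py
```

```text
knob 118 [0.64256767 0.0234205  0.1870178 ] [0.64222394 0.0227184  0.1886644 ]
((644.1468505859375, 22.990074157714844), (47.982154846191406, 13.9339017868042), 14.029004096984863)
cover ((644.5262451171875, 22.916412353515625), (132.83969116210938, 131.60797119140625), 13.921504020690918) 0.13186928312645016
plate [ 254  183   53   53 1652] 0.004686040848027456
((523.9301147460938, -19.735870361328125), (123.79267883300781, 153.88009643554688), 14.1271390914917) [[445.12664794921875, 39.76993179321289], [482.6848449707031, -109.45629119873047], [602.7335815429688, -79.24166870117188], [565.1754150390625, 69.98455047607422]]
jar 374 [-0.00099373  0.00503043  0.04562177]
75 ((517.9288330078125, 231.65609741210938), 29.682035446166992) [0.51611089 0.23047702 0.04276632]
((197.5, 211.0), (20.0, 21.0), 90.0) [195.49940914 209.98129016]
```

View pics/crop.png

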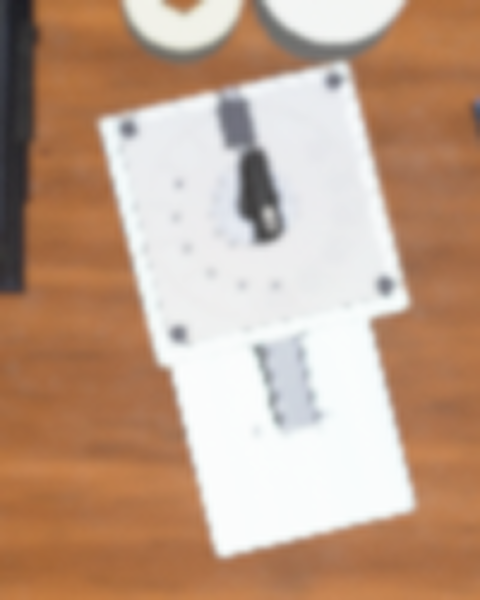

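```bash
cat >> h.py <<'E'
AX=np.array([.6443,.023]);YAW=np.radians(14.0);DX=np.array([np.cos(YAW),np.sin(YAW)])
SPOT=AX-.143*DX
def quat(psi): # tool down, tool y at heading psi (rad)
    a=(psi+np.pi/2)/2;return [float(np.cos(a)),float(np.sin(a)),0.,0.]
Q0=quat(YAW-np.pi/2)
def st():
    s=read_state();print(round(s["time_s"],2),np.round(s["eef_pos"],4),"w",round(s["grip_width"],4),"gf",np.round(s["grip_force"],1),"F",np.round(s["contact_force"],1),"q6",round(s["joint_positions"][5],3));return s
E
python3 - <<'E'
from h import *
K=[*AX,.2]
for psi in(YAW-np.pi/2,YAW+np.pi/2):
  for dt in(0,-1.257): 
    q=solve_ik(K,quat(psi+dt));print(psi,dt,None if q is None else np.round(q,3))
j=[.518,.231]
reach([*j,.12],Q0);st()
im,d=get_image("side");cv2.imwrite("pics/s1.png",cv2.resize(im[120:240,140:300,::-1],(800,600),interpolation=cv2.INTER_CUBIC))
m=masks_of("mixing_jar","side");print([(x["confidence"],x["rect"]) for x in m][:2])
move_straight([*j,.031],speed=.12,max_force=12);st()
command_gripper(.05,30);s=st()
E
```

```text
-1.3264502315156905 0 [-0.083  0.602  1.237 -0.     1.303  1.243]
-1.3264502315156905 -1.257 [-0.083  0.602  1.237 -0.     1.303  2.5  ]
1.8151424220741026 0 [-0.083  0.602  1.237 -0.     1.303 -1.898]
1.8151424220741026 -1.257 [-0.083  0.602  1.237 -0.     1.303 -0.641]
3.61 [0.5184 0.2303 0.1201] w 0.0856 gf 0.0 F [-0.6 -0.2 -0.6] q6 1.611
[(0.77, [206.2, 189.4, 222.9, 206.9])]
4.6 [0.5185 0.2311 0.0316] w 0.0855 gf 0.0 F [0.8 0.  0.8] q6 1.611
4.96 [0.5185 0.2312 0.0321] w 0.0597 gf 32.4 F [-0.  -1.   7.4] q6 1.611
```

View pics/s1.png

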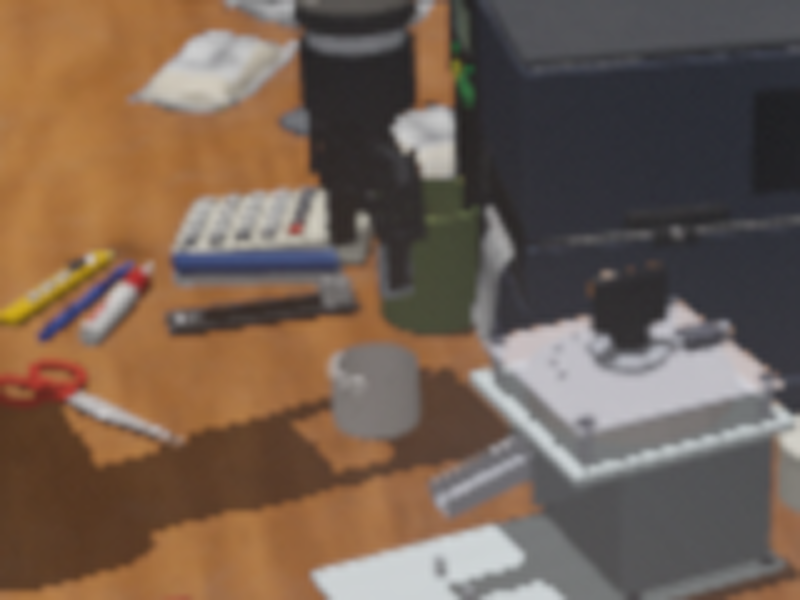

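The picture shows the fingers above the jar at (375,390) of the crop, with the chute and plate clear. The grip width of 59.7 mm confirms the jar is held. Next I carry it in low from the front.

Run:
```python
from h import *
z0=read_state()["eef_pos"][2]
pre=SPOT-.07*DX
p=read_state()["eef_pos"]
move_straight([p[0],p[1],.12],speed=.15)
move_straight([*pre,.12],Q0,speed=.2)
move_straight([*pre,z0+.0085],speed=.12);st()
im,d=get_image("top");cv2.imwrite("pics/t2.png",cv2.resize(im[150:250,220:320,::-1],(600,600),interpolation=cv2.INTER_CUBIC))
hit=move_straight([*SPOT,z0+.0085],speed=.06,max_force=10);print(hit);st()
if not hit:
    print(move_straight([*SPOT,z0+.003],speed=.03,max_force=6));st()
im,d=get_image("side");cv2.imwrite("pics/s2.png",cv2.resize(im[170:260,190:310,::-1],(800,600),interpolation=cv2.INTER_CUBIC))
```

```text
8.02 [ 0.438  -0.0284  0.0409] w 0.0596 gf 32.5 F [ 0.2 -0.1 -1.2] q6 1.086
False
9.38 [ 0.5051 -0.0117  0.0405] w 0.0598 gf 32.5 F [-1.8 -2.7 -0.7] q6 1.152
True
9.6 [ 0.5051 -0.0119  0.0368] w 0.0596 gf 33.0 F [ 0.7 -1.   1.9] q6 1.152
```

View pics/s2.png

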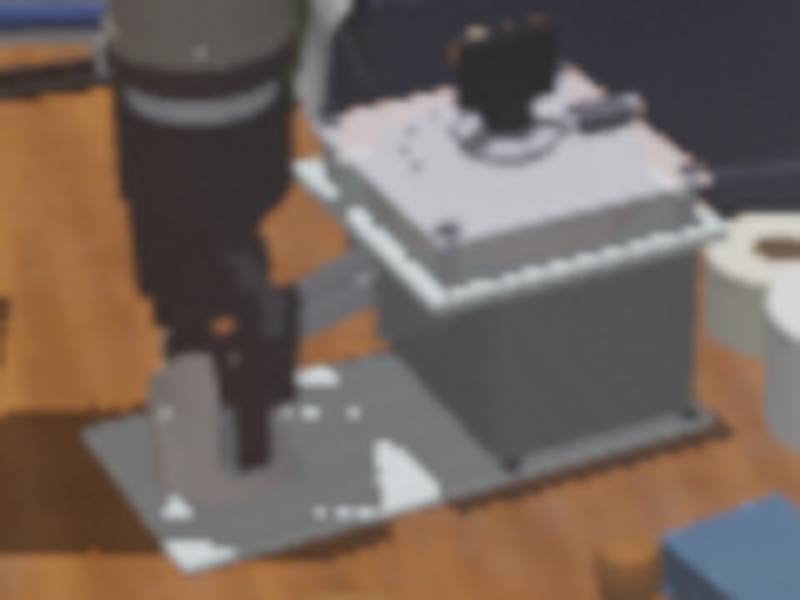

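The side view shows the jar standing on the plate in front of the chute, with the fingers at its sides (crop 250,430). Contact came at the expected height, so I release it, lift and measure where it stands.

Run:
```python
from h import *
command_gripper(.085);s=st();p=s["eef_pos"]
move_straight([p[0],p[1],.25],speed=.15)
back=SPOT-.06*DX
move_straight([back[0],back[1]-.12,.27],speed=.25);st()
im,d=get_image("top");P=cloud("top",d);cv2.imwrite("pics/t3.png",cv2.resize(im[140:250,220:320,::-1],(540,594),interpolation=cv2.INTER_CUBIC))
ax=P[...,:2]-AX
k=(d>0)&(np.linalg.norm(P[...,:2]-SPOT,axis=-1)<.05)&(P[...,2]>.03)&(P[...,2]<.056)
q=P[k];print(k.sum(),cv2.minEnclosingCircle(q[:,:2].astype(np.float32)*1000),q.mean(0),SPOT)
im,d=get_image("side");P=cloud("side",d)
k=(d>0)&(np.linalg.norm(P[...,:2]-SPOT,axis=-1)<.05)&(P[...,2]>.015)&(P[...,2]<.056)
q=P[k][:,:2]
from scipy.optimize import least_squares
r=least_squares(lambda c:np.linalg.norm(q-c,axis=1)-.03,SPOT,loss="soft_l1",f_scale=.003);print(k.sum(),r.x,(r.x-SPOT)@DX)
```

```text
10.03 [ 0.5042 -0.0118  0.0364] w 0.0852 gf 0.0 F [-0.4  0.1  0. ] q6 1.152
12.34 [ 0.4474 -0.1456  0.2696] w 0.0852 gf 0.0 F [ 0.6 -0.1  0.3] q6 0.85
82 ((504.7030334472656, -10.672507286071777), 29.97542381286621) [ 0.50025123 -0.01278246  0.04615195] [ 0.50554771 -0.01159483]
379 [ 0.50547612 -0.01396636] -0.000643185666005051
```

View pics/t3.png

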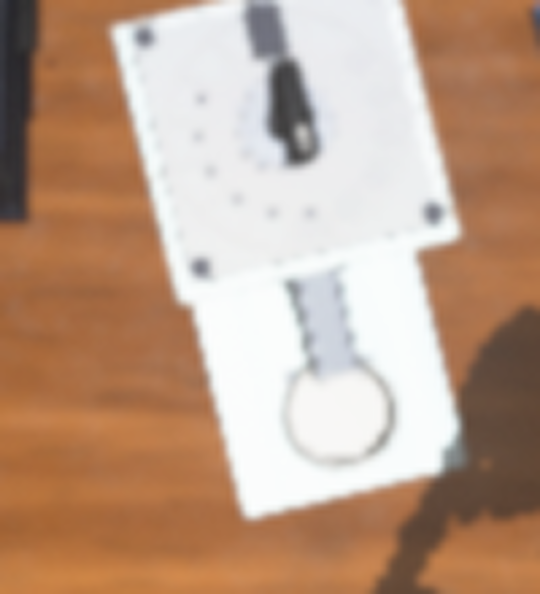

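The top view shows the jar at (340,412) of the crop, under the chute end and within about 2 mm of the spot; the knob is still at home. Now I grip the knob and turn it.

Run:
```python
from h import *
reach([*AX,.27],Q0)
command_gripper(.05,40)
print(move_straight([*AX,.172],speed=.1,max_force=12));st()
command_gripper(.0,40);s=st()
assert .010<s["grip_width"]<.018
q0=np.array(s["joint_positions"]);np.save("q0.npy",q0)
def turn(a0,a1,n):
    for a in np.linspace(a0,a1,n+1)[1:]:
        q=q0.copy();q[5]+=a;movej(q.tolist())
        s=read_state();print(round(s["time_s"],2),round(a,3),"q6",round(s["joint_positions"][5]-q0[5],3),"Tz",round(s["torque"][2],3),"w",round(s["grip_width"],4))
turn(0,.43,5);hold(1.5)
im,d=get_image("top");cv2.imwrite("pics/t4.png",cv2.resize(im[140:250,220:320,::-1],(540,594),interpolation=cv2.INTER_CUBIC))
st()
```

```text
False
15.03 [0.6447 0.023  0.1728] w 0.0497 gf 0.0 F [ 0.3 -1.5  0.2] q6 1.243
15.44 [0.6449 0.022  0.173 ] w 0.0199 gf 39.1 F [ 0.2 -5.7  4.5] q6 1.243Traceback (most recent call last):
  File "<stdin>", line 6, in <module>
AssertionError
```

Run:
```python
from h import *
s=st();print(s["torque"])
ti,_=get_image("top");im,d=get_image("side")
a=cv2.resize(im[140:215,225:305,::-1],(420,394),interpolation=cv2.INTER_CUBIC)
b=cv2.resize(ti[110:200,230:310,::-1],(350,394),interpolation=cv2.INTER_CUBIC)
cv2.imwrite("pics/s5.png",np.hstack([a,b]))
st()
```

```text
15.44 [0.6449 0.022  0.173 ] w 0.0199 gf 39.1 F [ 0.2 -5.7  4.5] q6 1.243
[-0.93873641 -0.02097378  0.00670279]
15.54 [0.6449 0.022  0.173 ] w 0.0198 gf 39.3 F [-0.6 -4.4  5.2] q6 1.243
```

View pics/s5.png

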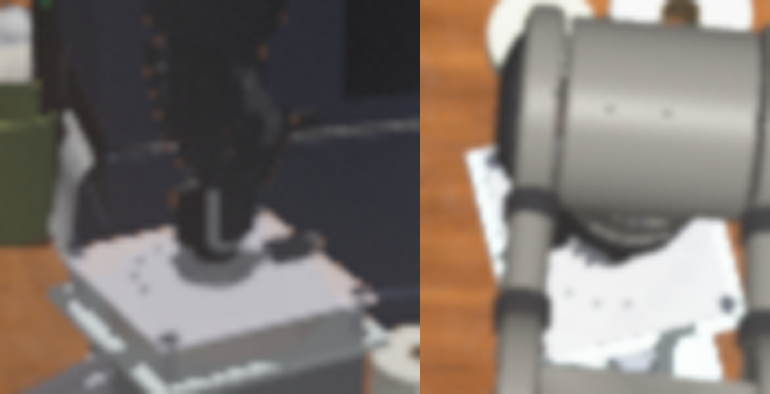

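The side picture shows the fingers closed round the knob (210,220). But the width is 20 mm instead of 14, so the tips probably closed on the hub below the bar. I regrip a little higher.

Run:
```python
from h import *
command_gripper(.05,40)
for z in(.177,.181):
    move_straight([*AX,z],Q0,speed=.05)
    command_gripper(.0,40);s=st();print(np.round(s["torque"],2))
    if s["grip_width"]<.017: break
    command_gripper(.05,40)
```

```text
16.6 [0.6445 0.0219 0.1771] w 0.0137 gf 42.2 F [ 0.5 -5.5  0.7] q6 1.244
[-0.63 -0.08 -0.16]
```

Now 13.7 mm, so the bar itself is gripped. I turn it to the first stop.

```bash
cat > turn.py <<'E'
from h import *
import os,sys
if not os.path.exists("q0.npy"): np.save("q0.npy",read_state()["joint_positions"])
q0=np.load("q0.npy")
def turn(a1,step=.06):
    a0=read_state()["joint_positions"][5]-q0[5]
    for a in np.linspace(a0,a1,max(1,round(abs(a1-a0)/step))+1)[1:]:
        q=q0.copy();q[5]+=a;movej(q.tolist())
        s=read_state();print(round(s["time_s"],2),round(a,3),"q6",round(s["joint_positions"][5]-q0[5],3),"Tz",round(s["torque"][2],3),"w",round(s["grip_width"],4))
def jar(name=None):
    im,d=get_image("top");P=cloud("top",d)
    k=(d>0)&(np.linalg.norm(P[...,:2]-SPOT,axis=-1)<.022)
    print("jar floor z pct",np.round(np.percentile(P[k][:,2],[5,50,80,90,97]),3),k.sum())
    if name: cv2.imwrite(name,cv2.resize(im[140:250,220:320,::-1],(540,594),interpolation=cv2.INTER_CUBIC))
    im,d=get_image("side")
E
python3 - <<'E'
from turn import *
turn(.43);hold(1.5);jar("pics/t6.png");st()
E
```

```text
16.85 0.061 q6 0.06 Tz 0.099 w 0.0137
17.1 0.123 q6 0.12 Tz 0.095 w 0.0136
17.35 0.184 q6 0.181 Tz 0.101 w 0.0136
17.6 0.246 q6 0.243 Tz 0.053 w 0.0139
17.85 0.307 q6 0.304 Tz 0.042 w 0.0133
18.1 0.369 q6 0.365 Tz 0.037 w 0.0133
18.35 0.43 q6 0.427 Tz 0.128 w 0.0137
jar floor z pct [0.546 0.556 0.559 0.559 0.561] 444
19.95 [0.6446 0.0218 0.1771] w 0.0133 gf 42.2 F [ 0.9 -5.6  1.5] q6 1.674
```

View pics/t6.png

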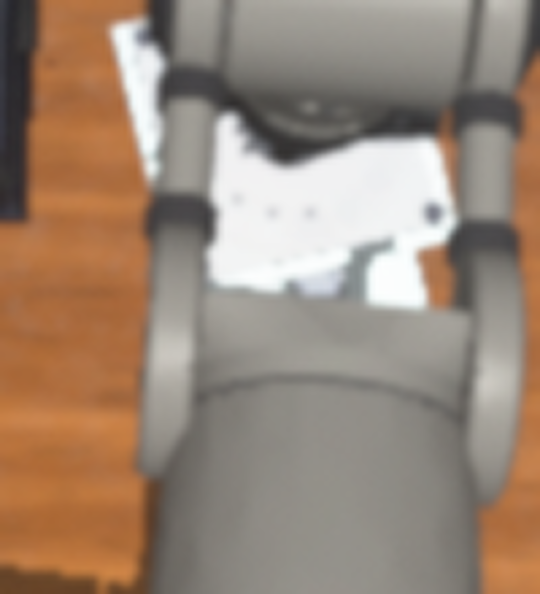

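The arm hides the jar in the top view (only the chute's upper end shows, at 325,280). The torque shows the first click and the width is unchanged, so the knob follows the gripper. On to stops two and three.

Run:
```python
from turn import *
turn(.845);hold(2.0);turn(1.262,.05);hold(2.5);s=st();print(np.round(s["torque"],3))
im,d=get_image("side");cv2.imwrite("pics/s7.png",cv2.resize(im[140:260,200:310,::-1],(550,600),interpolation=cv2.INTER_CUBIC))
for n in("ball_1_center","index_knob"): print(n,[(round(m["confidence"],2),m["rect"]) for m in search_frame(n,"side")][:3])
```

```text
20.2 0.489 q6 0.49 Tz 0.135 w 0.0134
20.45 0.549 q6 0.549 Tz 0.162 w 0.0133
20.7 0.608 q6 0.608 Tz 0.074 w 0.0134
20.95 0.667 q6 0.668 Tz 0.029 w 0.0136
21.2 0.726 q6 0.727 Tz 0.148 w 0.0132
21.45 0.786 q6 0.786 Tz 0.042 w 0.0137
21.7 0.845 q6 0.845 Tz 0.1 w 0.0131
23.95 0.897 q6 0.898 Tz 0.173 w 0.0132
24.2 0.949 q6 0.95 Tz 0.101 w 0.0131
24.45 1.001 q6 1.002 Tz 0.111 w 0.0135
24.7 1.054 q6 1.054 Tz 0.21 w 0.0135
24.95 1.106 q6 1.106 Tz 0.104 w 0.0131
25.2 1.158 q6 1.158 Tz 0.055 w 0.0132
25.45 1.21 q6 1.21 Tz 0.056 w 0.0135
25.7 1.262 q6 1.262 Tz 0.115 w 0.0134
28.2 [0.6445 0.0217 0.1771] w 0.0131 gf 42.2 F [-0.4 -5.3  1. ] q6 2.506
[-0.609 -0.154  0.039]
ball_1_center []
index_knob [(0.92, [246.4, 170.7, 288.5, 208.8])]
```

View pics/s7.png

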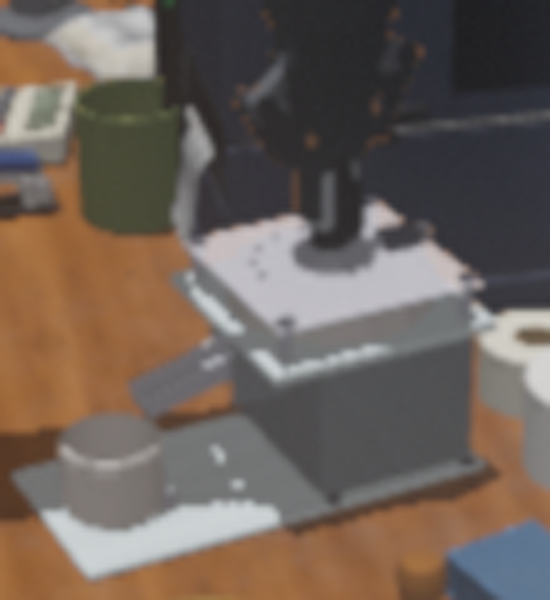

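The side view shows the jar upright at (112,470) on the plate under the chute, no stray balls on the plate or desk, and the knob still gripped after turning. The torque ripple and a steady 13 mm width put the rotor at about 1.26 rad, so I hand it in.

Run:
```python
from h import *
print(finish_job())
```

```text
the job is handed in; nothing more can be done
None
```

I handed the job in with the jar about 2 mm from its spot and the knob gripped and held at about 1.26 rad, the third stop. I never saw the balls land in the jar, because the arm blocked the top camera; I relied on the angle and clicks felt, and on no stray balls showing in the side view.

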